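Draw the notched gel plate from its rack and set it on the reading stand

ROBOT

A 7-joint arm with a two-finger parallel gripper is mounted at the origin on the work surface. World frame = base frame: x ahead of the robot, y to its left, z up, the work surface at z = 0. Lengths are in m, angles in degrees, forces in N, time in s.
With the tool pointing down it reaches from about 0.35 to 0.775 m from the base axis. Payload 3.1 kg.
Tool frame: the origin (TCP) lies on the centre line of the jaws, within the pads' length; the fingertips stand 14 mm ahead of it and the grasp point (between the pads) lies 5 mm behind it; y points along the fingers, x is the direction in which the jaws open and shut, and the axes are right-handed (so a half turn about y gives the same grasp; the last joint's range is limited). The gripper opens to 85 mm and grips with 20 to 120 N. Pads are 22 mm wide; open, the fingers measure 114 mm over their backs; the gripper's body (76 mm by 85 mm) begins 54 mm behind the grasp point. The pads swing forward as they close: fully open they stand 13 mm farther back than shut.
Start: joints at [-66.618, 17.813, 0.802, 86.603, -0.252, 75.585, -1.558], TCP at [0.239, 0.495, 0.245] pointing down, gripper open.
Joint ranges: [-154.91, 154.91], [-16.99, 109.72], [-72.82, 74.43], [7.12, 147.25], [-82.49, 262.49], [11.32, 116.49], [-174.64, 174.64]. Speed limits (degrees/s): [159.86, 159.86, 180, 180, 180, 180, 180].

INTERFACE

Orientations are given as a 3x3 rotation matrix whose columns are the frame's x, y, z axes.
In Python, from workcell import robot, camera, get_calibration, ticket gives the robot as it stands. The module is installed in compiled form; this text tells all that it offers.
- The arm moves only by the tool send_rows, never from a script. Its argument "plan" is text: rows parted by semicolons, each of 4 numbers parted by spaces: the shift along the tool's x, y, z in mm, then the turn about the tool's y in degrees. In form: dx dy dz twist; .... A call has 1 to 10 rows; each row shifts and turns the commanded pose from where the row before left it, along the tool's axes as they then stand; what a row does not reach is not made up. A row lasts 1/10 s, in which the tool goes at most 50 mm and 8.59 degrees, less where a joint would pass 70% of its speed; a pose out of reach is approached as far as the arm can. A call is refused whole if a number of a shift passes 50 or a number of a turn 8.59, either way. A call with a gripper value outside its range is refused whole. "grip" is the opening, from -1 (shut) to 1 (fully open), set as the call begins (left out, the last holds). The fingers move at their own pace and stop on an object; the grip force is fixed at half the most. Time passes only in rows, so rows that do not move let the fingers close. It gives the time, the measured TCP pose, the force and the opening at its end, in the units of the state.
- robot.read_state(): the state, without advancing time (a new reading comes with each control period).
- camera(name): name is "scene" or "top" or "wrist"; returns (picture, depth): 420x560x3 uint8, red, green, blue; 420x560 float32, m along the optical axis (not along the pixel's ray), 0 where there is no reading.
- get_calibration(name): a dict with "fx", "fy", "cx", "cy" (pixels), "xyz" and "attitude" of the camera in the world; the wrist camera has in their place "mount" (4x4, takes a point from camera to tool coordinates, whose origin is the TCP and whose axes are the tool frame's). Camera axes: x right, y down, z forward; pixel columns grow to the right and rows downward; lengths in m; the calibration is good to about 2 mm. A picture is of the moment at which its call begins: read the wrist's pose just before it. get_calibration takes no time and is no camera call.
- ticket.hand_in(): hands the job in, once; it reports no verdict.
The state is a dict: "clock": time; "q": joint angles; "qvel": joint speeds; "tau": joint torques, N m; "tool_pos": TCP position; "tool_rot": TCP orientation; "contact_force": force on the tool from outside, world axes, zero at the start; "ft_torque": the same for the moment, N m; "gripper_width": finger opening in m.
Only numpy, scipy, OpenCV 4.12 (cv2) and the standard library are available. Lean on these libraries where they do the work, as an engineer would, in place of code of your own. Each camera call takes 0.05 s, during which the arm holds its last target. There are 200 camera calls.

TASK

Slide the gel plate with the notched top edge straight up out of the drying rack and stand it on the reading stand's ledge, leaning flat against the sloping backrest, with a finger's breadth or two left between it and the end stop. Let go of it there, then gently push it along the ledge by its free side edge until it is right up against the end stop. Do not bang it or press it hard on the stand, and leave the two plain plates and everything else on the bench where they are.

Things in the scene. Friction and masses are not known exactly. Their poses are not given: they have to be found in the camera images.
- plate_notched: gel plate to be moved: grey plastic, 8 mm thick (x), 160 mm wide (y), 140 mm high (z), 0.28 kg or so; the only one whose top edge has a wide shallow notch: over the middle 90 mm its top edge is only 125 mm above its foot, leaving a 35 mm wide ear at each side. Origin at the middle of its bottom edge. Same front and back. Starts upright in one of the rack's three slots.
- plate_plain_a: plain gel plate, same make and size (8 x 160 x 140 mm) but with a straight top edge; origin and axes as the notched plate; stays in its slot of the rack
- plate_plain_b: second plain gel plate, as plate_plain_a; stays in its slot
- rack: blue plastic drying rack fixed to the bench, 140 (x) by 190 (y) by 60 mm high; origin at the centre of its underside. Three upright slots at x = -45, 0 and +45 mm, plate faces looking along x. A plate's foot stands 12 mm above the bench; its side edges sit in 11 mm wide grooves, 15 mm deep, in the two end walls, up to 60 mm. Open between the end walls.
- stand_face: slope of the reading stand, facing away from the robot. Origin in the corner of backrest, ledge and end stop, 45 mm above the bench; x square out of the backrest, y along the ledge away from the stop, z up the backrest, which leans back 25 degrees toward the robot. White backrest: plane x = 0, y 0 to 130, z 0 to 76 mm. A plate fully home has its origin at x 4, y 80, z 0 mm.
- stop (a point): middle of the steel end stop's face, where the plate's edge must come to touch: in stand_face at x 17, y 0, z 22 mm; the stop reaches out to x 34 and up to z 50 mm
- ledge_end (a point): open far end of the aluminium ledge, at its surface: in stand_face at x 14, y 260, z 0 mm. The ledge (plane z = 0, square to the backrest) is 260 mm long, 29 mm deep, with a front lip 6 mm high along its outer edge
- tin: closed steel instrument tin, 196 x 106 x 67 mm with its wire handle, bystander; origin at the centre of its underside
- burner: steel spirit burner with its cap on, 72 mm diameter, 92 mm high, bystander; origin at the centre of its underside
- tube_rack: low blue rack of small white tubes, 90 x 170 x 44 mm, bystander; origin at the centre of its underside
- tip_box: white box with a clear lid, 120 x 85 x 76 mm, bystander; origin at the centre of its underside
- wash_bottle: white plastic bottle, 66 mm diameter, 170 mm high, bystander; origin at the centre of its underside
- reagent: amber glass jar, 80 mm diameter, 160 mm high, bystander; origin at the centre of its underside
- stand: the white reading stand as a whole, fixed to the bench: base 130 x 272 x 34 mm; origin on the bench under the middle of the ledge's length, 20 mm behind (robot side of) the ledge corner; its sloping face is stand_face
Things that resemble listed ones, but are neither listed nor needed, are in the scene too. What is shaped like the plate_plain_b but green or yellow is not meant.

How it is judged:
By the outcome, as a careful person would: the job done as asked, in the order asked, and still so for the second after the job is handed in, with the robot touching nothing.
It also fails if it takes over 51 s, if anything falls off the work surface, if the arm or the gripper's body presses on something with over 40 N, if the wrist force passes 120 N, or if a joint passes its speed limit or range.

## Working session

There is one attempt and no reset: what is moved stays moved. The work goes in short steps, Python scripts to look and compute and a tool call to move; the robot and the scene stay as the last step left them, time stands still between calls to the robot, and variables do not carry over. Pictures are saved under pics/ and viewed, about 8 in all and at most 12, crops included, and the job is handed in when it is done.

Besides the shell and the picture viewer there is one more tool, called after ">>>" by a JSON object that holds its "op" and its "data". send_rows: Moves the arm, as the interface text tells. Its arguments: {"type":"object","properties":{"plan":{"type":"string"},"grip":{"type":"number"}},"required":["plan"]}

```bash
mkdir -p pics
cat > h.py <<'E'
import numpy as np, cv2
from workcell import robot, camera, get_calibration, ticket
def grab(n):
    s=robot.read_state(); im,d=camera(n); c=get_calibration(n)
    if 'mount' in c:
        T=np.eye(4);T[:3,:3]=s['tool_rot'];T[:3,3]=s['tool_pos'];T=T@np.array(c['mount'])
    else:
        T=np.eye(4);T[:3,:3]=c['attitude'];T[:3,3]=c['xyz']
    h,w=d.shape;u,v=np.meshgrid(np.arange(w),np.arange(h))
    P=np.stack([(u-c['cx'])/c['fx']*d,(v-c['cy'])/c['fy']*d,d],-1)@T[:3,:3].T+T[:3,3]
    P[d==0]=np.nan
    return im,d,P,T,c
def save(n,im,s=1):
    cv2.imwrite('pics/'+n,cv2.resize(im[...,::-1],None,fx=s,fy=s,interpolation=cv2.INTER_CUBIC))
E
python3 - <<'E'
from h import *
s=robot.read_state()
print(s['clock'],s['tool_pos'],np.round(s['tool_rot'],3),s['gripper_width'],s['contact_force'])
for n in ('scene','top'):
    im,d,P,T,c=grab(n);save(n+'.png',im);np.savez(n,im=im,P=P,T=T);print(n,c)
print(get_calibration('wrist'))
E
```

```text
0.0 [0.23881285 0.4946842  0.24421537] [[ 0.435 -0.001 -0.901]
 [ 0.901 -0.002  0.435]
 [-0.002 -1.    -0.   ]] 0.08550452712797466 [ 0.26511913 -0.18522714  0.18035282]
scene {'fx': 412.84420673914366, 'fy': 412.84420673914366, 'cx': 275.7507446576454, 'cy': 207.6117448593418, 'xyz': array([ 1.48676437, -0.00171445,  0.76240278]), 'attitude': array([[-0.0125777 ,  0.57696624, -0.81667114],
       [ 0.99991946,  0.00864067, -0.00929543],
       [ 0.00169343, -0.81672229, -0.57702846]])}
top {'fx': 395.7397497907247, 'fy': 395.7397497907247, 'cx': 287.5713893264544, 'cy': 214.95770451732918, 'xyz': array([0.32613276, 0.01791698, 1.33836284]), 'attitude': array([[ 0.01055298, -0.98504405,  0.17197921],
       [-0.99989634, -0.01208003, -0.00783512],
       [ 0.00979545, -0.1718787 , -0.98506942]])}
{'fx': 289.6935759686193, 'fy': 289.6935759686193, 'cx': 281.6650356990539, 'cy': 209.7390095850264, 'mount': array([[ 9.99999946e-01,  3.06617053e-04,  1.19151164e-04,
         4.76141644e-04],
       [-1.79732079e-05, -3.10743442e-01,  9.50493826e-01,
        -1.28735436e-01],
       [ 3.28463058e-04, -9.50493776e-01, -3.10743420e-01,
         8.07079772e-02],
       [ 0.00000000e+00,  0.00000000e+00,  0.00000000e+00,
         1.00000000e+00]])}
```

View pics/scene.png

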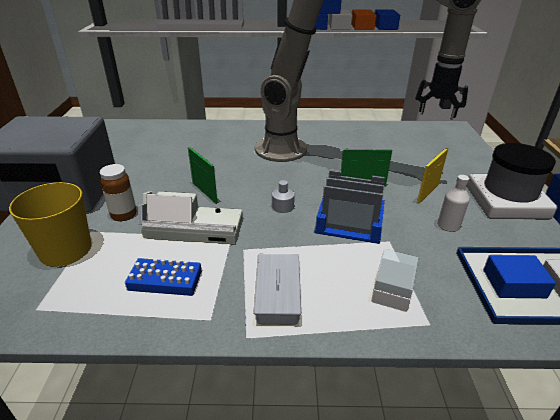

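View pics/top.png

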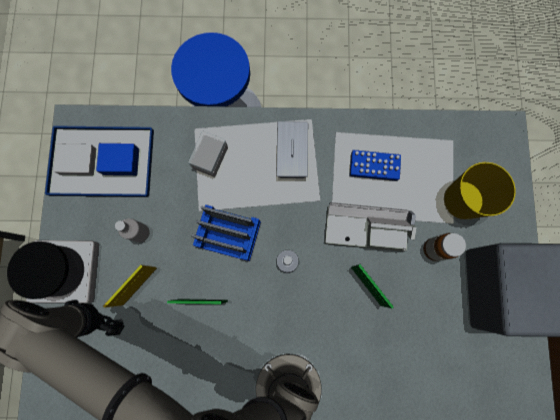

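Run:
```python
from h import *
S=np.load('scene.npz')['im'];T=np.load('top.npz')['im']
r=lambda a,x,y,w,h:cv2.resize(a[y:y+h,x:x+w],(400,300),interpolation=cv2.INTER_CUBIC)
save('crops.png',np.vstack([np.hstack([r(S,305,160,100,75),r(S,135,180,112,84)]),np.hstack([r(T,180,195,100,75),r(T,315,190,112,84)])]))
```

```text
(no output)
```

View pics/crops.png

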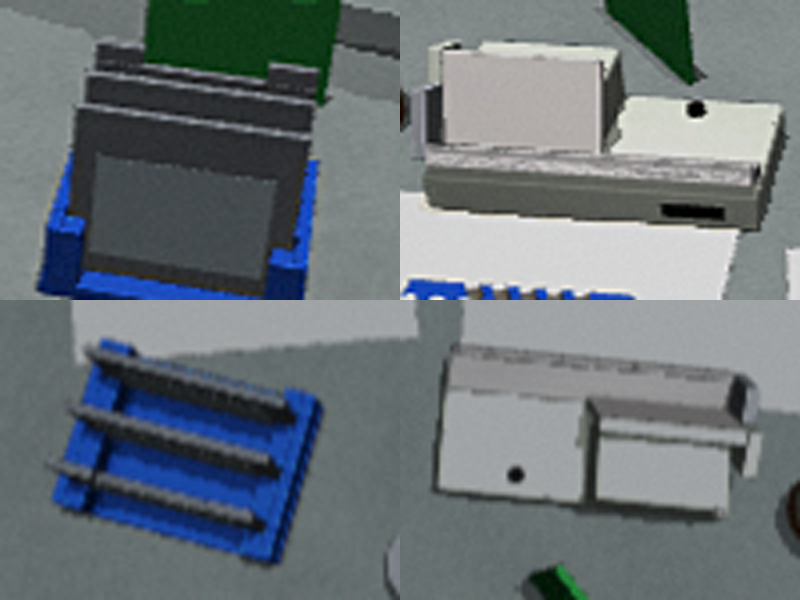

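The scene crop shows the notched plate as the rearmost one in the rack, with ears at scene pixels ≈(334,172) and (378,179). The other candidates are the plain plates in front, with top edges at ≈(353,182) and (350,193), and the green (366,165), green (202,174) and yellow (432,175) decoys. On the stand, the steel end stop is at the scene-left (−y) end, ≈(142,208), and the ledge's open end is at ≈(240,232).

```bash
cat > m.py <<'E'
from h import *
def line(p):
    c=p.mean(0);u,s,v=np.linalg.svd(p-c);d=v[0]*np.sign(v[0][1]);t=(p-c)@d
    return c,d,np.percentile(t,[0.5,99.5]),np.std((p-c)@v[1])
E
python3 - <<'E'
from m import *
for n in ('scene','top'):
    D=np.load(n+'.npz');P=D['P'];im=D['im'].astype(int)
    X,Y,Z=P[...,0],P[...,1],P[...,2]
    box=np.zeros(X.shape,bool)
    if n=='top': box[200:262,188:265]=1
    else: box[165:240,312:390]=1
    grey=(im.max(-1)-im.min(-1))<40
    b=box&~grey&(im[...,2]>im[...,0]+50)&(Z>.05)&(Z<.07)
    print(n,'blue top',b.sum(),np.median(Z[b]))
    r=cv2.minAreaRect(P[b][:,:2].astype(np.float32)*1000);print(r,cv2.boxPoints(r).round(1).tolist())
    k=box&grey&(Z>.125)&(Z<.17)
    pts=P[k]
    lab,_=cv2.connectedComponents(k.astype(np.uint8)),0
    for i in range(1,lab[0]):
        q=P[lab[1]==i]
        if len(q)>15:
            c,d,t,s=line(q[:,:2]);print(' comp',len(q),c.round(4),np.degrees(np.arctan2(d[0],d[1])).round(2),t.round(4),s.round(4),'z',np.percentile(q[:,2],[5,50,95]).round(4))
    # stand
    box[:]=0
    if n=='top': box[200:252,320:418]=1
    else: box[185:246,138:246]=1
    q=box&(Z>.03)&(Z<.14)
    h,e=np.histogram(Z[q],bins=np.arange(.03,.14,.004));print('stand z hist',[(round(a,3),int(b)) for a,b in zip(e,h)])
    for lo,hi in((.030,.038),(.108,.122)):
        k=q&(Z>lo)&(Z<hi); 
        if k.sum()>10:
            r=cv2.minAreaRect(P[k][:,:2].astype(np.float32)*1000);print(lo,k.sum(),[np.round(x,1) for x in r],cv2.boxPoints(r).round(1).tolist())
E
```

```text
scene blue top 239 0.0596746406765174
((493.2065124511719, 207.34201049804688), (184.1864013671875, 141.20980834960938), 75.69058227539062) [[402.0, 135.60000610351562], [538.9000244140625, 100.69999694824219], [584.4000244140625, 279.1000061035156], [447.6000061035156, 314.0]]
 comp 1355 [0.5025 0.2065] 14.61 [-0.0803  0.0781] 0.0352 z [0.1286 0.1408 0.1526]
stand z hist [(np.float64(0.03), 700), (np.float64(0.034), 478), (np.float64(0.038), 44), (np.float64(0.042), 73), (np.float64(0.046), 128), (np.float64(0.05), 201), (np.float64(0.054), 239), (np.float64(0.058), 222), (np.float64(0.062), 218), (np.float64(0.066), 98), (np.float64(0.07), 100), (np.float64(0.074), 83), (np.float64(0.078), 144), (np.float64(0.082), 149), (np.float64(0.086), 81), (np.float64(0.09), 88), (np.float64(0.094), 89), (np.float64(0.098), 93), (np.float64(0.102), 81), (np.float64(0.106), 84), (np.float64(0.11), 86), (np.float64(0.114), 10), (np.float64(0.118), 0), (np.float64(0.122), 0), (np.float64(0.126), 0), (np.float64(0.13), 0), (np.float64(0.134), 0)]
0.03 1178 [array([ 458.8, -251.1]), array([270.1, 
[... 1336 characters left out ...]
(0.094), 38), (np.float64(0.098), 43), (np.float64(0.102), 36), (np.float64(0.106), 75), (np.float64(0.11), 102), (np.float64(0.114), 30), (np.float64(0.118), 0), (np.float64(0.122), 0), (np.float64(0.126), 0), (np.float64(0.13), 0), (np.float64(0.134), 0)]
0.03 1041 [array([ 512.6, -256.2]), array([271.6, 122.3]), np.float64(84.4)] [[438.3999938964844, -385.3999938964844], [560.0999755859375, -397.29998779296875], [586.7000122070312, -127.0], [465.0, -115.0]]
0.108 173 [array([ 506. , -323.1]), array([141.5,  22.7]), np.float64(83.9)] [[487.20001220703125, -392.29998779296875], [509.79998779296875, -394.70001220703125], [524.7999877929688, -254.0], [502.29998779296875, -251.60000610351562]]
```

Run:
```python
from m import *
D=np.load('scene.npz');P=D['P'];X,Y,Z=[P[...,i] for i in range(3)]
box=np.zeros(X.shape,bool);box[185:246,138:246]=1
d=np.array([np.sin(np.radians(5.6)),np.cos(np.radians(5.6))]);e=np.array([d[1],-d[0]])
b=np.zeros(X.shape,bool);b[196:216,150:194]=1
q=P[b&(Z>.06)&(Z<.109)]
for it in range(4):
    c=q.mean(0);n=np.linalg.svd(q-c)[2][2];n*=np.sign(n[0]);r=(q-c)@n;q=q[abs(r)<max(.0025,2*r.std())]
yaw=np.degrees(np.arctan2(-n[1],n[0]));print(len(q),'n',n.round(3),'tilt',np.degrees(np.arcsin(n[2])).round(2),'yaw',yaw.round(2),'rms',r.std())
# corner line with fixed tilt 25
for yw in (yaw,5.6):
    a=np.radians(yw);ex=np.array([np.cos(a),-np.sin(a)]);ey=np.array([np.sin(a),np.cos(a)])
    u=c[:2]@ex+(c[2]-.045)*np.tan(np.radians(25));print('yaw',yw,'corner u',u,'point at y=-.25',)
for n in('scene','top'):
    D=np.load(n+'.npz');P=D['P'];X,Y,Z=[P[...,i] for i in range(3)]
    box=np.zeros(X.shape,bool)
    if n=='top': box[200:255,318:420]=1
    else: box[183:246,136:248]=1
    U=X*d[1]-Y*d[0];V=X*d[0]+Y*d[1]
    g=box&(Z>.02)
    for lo,hi in((.03,.038),(.046,.054),(.056,.066),(.075,.092),(.10,.118)):
        k=g&(Z>lo)&(Z<hi);print(n,lo,k.sum(),'U',np.percentile(U[k],[1,5,50,95,99]).round(4),'V',np.percentile(V[k],[.5,2,98,99.5]).round(4))
    # profile across ledge in section V mid, and along stop end
    for v in (-.20,-.33):
        k=g&(abs(V-v)<.006);o=np.argsort(U[k]);print(v,[(round(float(a)*1000),round(float(z)*1000)) for a,z in zip(U[k][o][::3],Z[k][o][::3])])
    k=g&(Z>.06)&(Z<.095)&(V<-.36);o=np.argsort(V[k]);print('stop UVZ',np.c_[U[k],V[k],Z[k]][o][::4].round(3).tolist()[:40])
```

```text
695 n [ 0.895 -0.08   0.439] tilt 26.05 yaw 5.12 rms 0.0019584675585705715
yaw 5.116859552697909 corner u 0.5697355399477326 point at y=-.25
yaw 5.6 corner u 0.5719645818799356 point at y=-.25
scene 0.03 1182 U [0.3746 0.4774 0.5358 0.6015 0.604 ] V [-0.3359 -0.3238 -0.0721 -0.0704]
scene 0.046 335 U [0.3699 0.3978 0.5729 0.6071 0.6085] V [-0.3325 -0.3318 -0.0742 -0.0717]
scene 0.056 561 U [0.3898 0.5087 0.5995 0.6053 0.6076] V [-0.3413 -0.3361 -0.0792 -0.0719]
scene 0.075 483 U [0.4723 0.4778 0.5527 0.5895 0.5945] V [-0.3415 -0.338  -0.2029 -0.1841]
scene 0.1 313 U [0.5226 0.5332 0.5425 0.5503 0.5849] V [-0.3426 -0.3414 -0.2029 -0.2021]
-0.2 [(372, 35), (375, 57), (378, 24), (379, 48), (381, 37), (382, 35), (383, 28), (384, 48), (473, 30), (481, 35), (483, 34), (487, 34), (492, 36), (494, 35), (497, 32), (501, 31), (505, 34), (509, 34), (513, 33), (518, 33), (524, 34), (524, 33), (531, 31), (533, 34), (535, 34), (536, 31), (539, 34), (540, 95), (542, 86), (543, 33), (545, 105), (545, 101), (547, 82), (549, 101), (549, 87), (550, 34), (550, 95), (551, 99), (552, 78), (552, 89), (554,
[... 2377 characters left out ...]
 65)]
-0.33 [(476, 21), (477, 28), (479, 33), (487, 78), (497, 81), (508, 102), (512, 97), (515, 96), (518, 102), (520, 107), (523, 108), (524, 75), (526, 84), (527, 76), (529, 64), (530, 105), (532, 87), (533, 103), (535, 92), (536, 108), (538, 113), (539, 107), (541, 117), (543, 116), (545, 109), (550, 101), (555, 86), (558, 81), (561, 94), (563, 73), (564, 69), (566, 77), (569, 62), (569, 59), (570, 95), (573, 58), (574, 74), (576, 61), (576, 76), (578, 44), (578, 85), (580, 55), (582, 106), (582, 101), (583, 55), (585, 46), (585, 104), (587, 73), (588, 46), (589, 97), (590, 53), (592, 84), (593, 75), (594, 86), (596, 56), (597, 53), (600, 51), (601, 68), (605, 63), (611, 50)]
stop UVZ []
```

>>> {"op": "send_rows", "data": {"plan": "-15.7 0 -30.9 0;-15.7 0 -30.9 0;-15.7 0 -30.9 0;-15.7 0 -30.9 0;-15.7 0 -30.9 0;-15.7 0 -30.9 0;-15.7 0 -30.9 0;-15.7 0 -30.9 0;-15.7 0 -30.9 0;-15.7 0 -30.9 0", "grip": -0.3}}

```text
clock: 1.1
tool_pos: [0.4495, 0.2182, 0.2449]
tool_rot: [[0.435, -0.001, -0.901], [0.901, -0.0, 0.435], [-0.001, -1.0, 0.001]]
contact_force: [0.9, 0.8, 0.2]
gripper_width: 0.0298
```

>>> {"op": "send_rows", "data": {"plan": "0 0 0 7.9;0 0 0 7.9;0 0 0 7.9;0 0 0 7.9;0 0 0 7.9;0 0 0 7.9;0 0 0 7.9;0 0 0 7.9;0 0 0 7.9;0 0 0 7.7"}}

```text
clock: 2.1
tool_pos: [0.4487, 0.2194, 0.2448]
tool_rot: [[0.966, -0.001, 0.257], [-0.257, -0.001, 0.966], [-0.001, -1.0, -0.001]]
contact_force: [-0.1, 0.7, -0.9]
gripper_width: 0.03
```

```bash
cat >> m.py <<'E'
def togo(p,yaw):
    s=robot.read_state();R=np.array(s['tool_rot']);y=np.degrees(np.arctan2(R[1,0],R[0,0]))
    print('t',round(s['clock'],2),'pos',np.round(s['tool_pos'],4),'yaw',y.round(2),'w',round(s['gripper_width'],4),'F',np.round(s['contact_force'],2),
      '| go mm',(R.T@(np.array(p)-s['tool_pos'])*1000).round(1),'twist',round(y-yaw,2))
E
python3 - <<'E'
from m import *
togo([.4485,.220,.118],-14.6)
im,d,P,T,c=grab('wrist');save('w1.png',im);np.savez('w1',im=im,P=P,T=T)
# plate tops in wrist
Z=P[...,2];k=((Z>.13)&(Z<.16))
n,l=cv2.connectedComponents(k.astype(np.uint8))
for i in range(1,n):
    q=P[l==i]
    if len(q)>60:
        c,dd,t,s=line(q[:,:2]);print(len(q),c.round(4),np.degrees(np.arctan2(dd[0],dd[1])).round(2),t.round(4),s.round(4),'z',np.percentile(q[:,2],[5,50,95]).round(4))
E
```

```text
t 2.1 pos [0.4487 0.2194 0.2448] yaw -14.89 w 0.03 F [-0.13  0.74 -0.87] | go mm [ -0.2 126.8   0.6] twist -0.29
3436 [0.272  0.2923] 0.3 [-0.0859  0.0714] 0.0025 z [0.131  0.1389 0.1407]
2142 [0.4957 0.2332] 14.51 [-0.0663  0.0557] 0.0026 z [0.1339 0.1517 0.153 ]
3482 [0.5348 0.2081] 14.53 [-0.0864  0.0705] 0.0025 z [0.1326 0.1511 0.1529]
1799 [0.4491 0.2279] 14.56 [-0.0846  0.0727] 0.0023 z [0.1362 0.1383 0.1528]
```

View pics/w1.png

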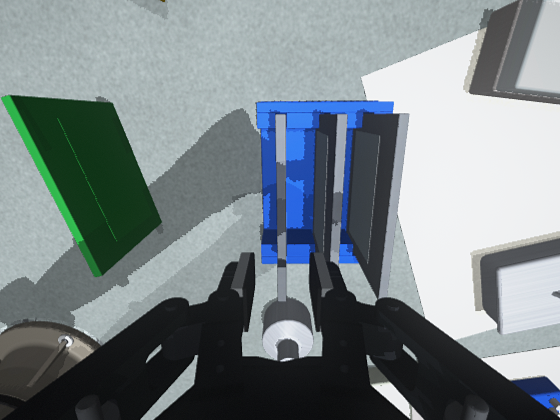

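The wrist view shows the notched plate's edge at x≈281, midway between the fingers at ≈(240,290) and (322,290). The shallow step to the notch is visible, and the plain plates are at x≈340 and 395.

>>> {"op": "send_rows", "data": {"plan": "-0.5 20 1 -0.3;0 25 0.5 0;0 25 0 0;0 25 0 0;0 20 0 0;0 12 0 0;0 0 0 0"}}

```text
clock: 2.85
tool_pos: [0.4508, 0.2218, 0.1195]
tool_rot: [[0.97, 0.004, 0.245], [-0.245, 0.002, 0.97], [0.003, -1.0, 0.003]]
contact_force: [0.2, -0.2, 4.6]
gripper_width: 0.0299
```

>>> {"op": "send_rows", "data": {"plan": "0 0 0 0;0 0 0 0;0 0 0 0;0 0 0 0;0 0 0 0;0 0 0 0", "grip": -1}}

```text
clock: 3.45
tool_pos: [0.4491, 0.2214, 0.1186]
tool_rot: [[0.969, 0.0, 0.246], [-0.246, 0.0, 0.969], [0.0, -1.0, 0.0]]
contact_force: [0.2, 0.9, 5.9]
gripper_width: 0.0072
```

>>> {"op": "send_rows", "data": {"plan": "0 -6 0 0;0 -12 0 0;0 -16 0 0;0 -18 0 0;0 -20 0 0;0 -20 0 0;0 -22 0 0;0 -22 0 0;0 -20 0 0;0 -10 0 0"}}

```text
clock: 4.45
tool_pos: [0.4495, 0.2211, 0.2862]
tool_rot: [[0.969, 0.002, 0.247], [-0.247, 0.001, 0.969], [0.002, -1.0, 0.001]]
contact_force: [-0.4, 0.3, -2.7]
gripper_width: 0.0071
```

Run:
```python
from m import *
s=np.radians(5.5);ex=np.array([np.cos(s),-np.sin(s)]);ey=np.array([np.sin(s),np.cos(s)])
p=ex*.580+ey*-.226; togo([*p,.285],-5.5)
im,d,P,T,c=grab('wrist');save('w2.png',im)
im,d,P,T,c=grab('scene');save('s2.png',im[110:260,100:420],2)
```

```text
t 4.45 pos [0.4495 0.2211 0.2862] yaw -14.28 w 0.0071 F [-0.4   0.29 -2.71] | go mm [ 226.6    1.  -459.9] twist -8.78
```

View pics/s2.png

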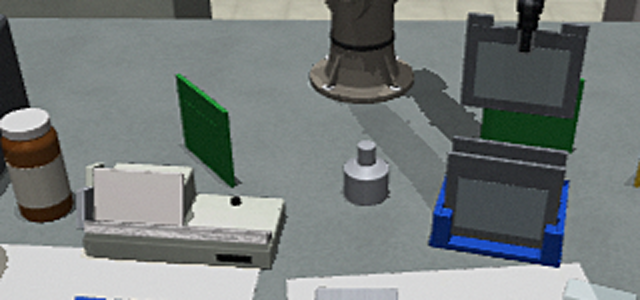

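>>> {"op": "send_rows", "data": {"plan": "6 0 -12 0;10 0 -20 0;14 0 -28 0;17 0 -34.5 0;17 0 -34.5 0;17 0 -34.5 0;17 0 -34.5 0;17 0 -34.5 0;17 0 -34.5 0;17 0 -34.5 0"}}

```text
clock: 5.55
tool_pos: [0.5177, -0.1103, 0.2828]
tool_rot: [[0.969, -0.003, 0.248], [-0.248, -0.0, 0.969], [-0.003, -1.0, -0.001]]
contact_force: [0.7, 0.5, -4.8]
gripper_width: 0.0072
```

>>> {"op": "send_rows", "data": {"plan": "17 0 -34.5 0;17 0 -34.5 0;17 0 -34.5 0;14 0 -28 0;9 0 -19 0;3.6 0 -7.5 0;0 0 0 -3;0 0 0 -3;0 0 0 -2.8;0 0 0 0"}}

```text
clock: 6.55
tool_pos: [0.5548, -0.279, 0.2833]
tool_rot: [[0.996, -0.002, 0.095], [-0.095, 0.002, 0.996], [-0.002, -1.0, 0.002]]
contact_force: [-0.3, 0.6, -4.4]
gripper_width: 0.0071
```

```bash
cat >> m.py <<'E'
s_=np.radians(5.5);ex=np.array([np.cos(s_),-np.sin(s_)]);ey=np.array([np.sin(s_),np.cos(s_)])
def W(u,v): return ex*u+ey*v
E
python3 - <<'E'
from m import *
togo([*W(.580,-.226),.185],-5.5)
for n in('top','scene'):
    im,d,P,T,c=grab(n);np.savez(n+'3',im=im,P=P)
    U=P[...,:2]@ex;V=P[...,:2]@ey;Z=P[...,2]
    lo=.17
    k=(abs(U-.58)<.03)&(abs(V+.226)<.1)&(Z>lo)&(Z<.33)&((im.max(-1).astype(int)-im.min(-1))<40)
    kk=k&(abs(V+.226)>.045)
    print(n,k.sum(),'U',np.percentile(U[kk],[2,50,98]).round(4),'V',np.percentile(V[k],[.5,2,98,99.5]).round(4),'Z',np.percentile(Z[kk],[.5,2,98,99.5]).round(4))
    q=np.c_[U[kk],V[kk],Z[kk]];
    if n=='scene':
        A=np.c_[V[kk],Z[kk],np.ones(kk.sum())];co,*_=np.linalg.lstsq(A,U[kk],rcond=None);print('U=aV+bZ+c',co)
    a=P[...,2]
E
```

```text
t 6.55 pos [ 0.5548 -0.279   0.2833] yaw -5.43 w 0.0071 F [-0.29  0.59 -4.44] | go mm [ 1.3 98.3 -1.6] twist 0.07
top 350 U [0.5752 0.5767 0.5836] V [-0.2177 -0.2141 -0.1456 -0.1452] Z [0.1815 0.1843 0.3189 0.3197]
scene 2845 U [0.5766 0.5817 0.585 ] V [-0.3055 -0.3029 -0.1477 -0.1464] Z [0.1781 0.1804 0.3162 0.317 ]
U=aV+bZ+c [-1.51261265e-03 -4.62058725e-04  5.81338710e-01]
```

>>> {"op": "send_rows", "data": {"plan": "1 10 0 0;1 18 0 0;0 20 0 0;0 20 0 0;0 20 0 0;0 18 0 0;0 9 0 0;0 4 0 0;0 2 0 0;0 0 0 0"}}

```text
clock: 7.65
tool_pos: [0.5577, -0.2804, 0.1639]
tool_rot: [[0.995, 0.001, 0.095], [-0.095, -0.001, 0.995], [0.001, -1.0, -0.001]]
contact_force: [-0.4, -0.9, -3.1]
gripper_width: 0.0072
```

Run:
```python
from m import *
togo([*W(.580,-.226),.156],-5.5)
im,d,P,T,c=grab('scene')
U=P[...,:2]@ex;V=P[...,:2]@ey;Z=P[...,2]
k=(abs(U-.58)<.03)&(abs(V+.226)<.1)&(Z>.12)&(Z<.33)&((im.max(-1).astype(int)-im.min(-1))<40)&(abs(V+.226)>.045)
k2=k&(Z<.19)
print('U',np.percentile(U[k2],[2,50,98]).round(4),'Ztop',np.percentile(Z[k2],99))
save('s4.png',im[130:250,120:280],4)
```

```text
t 7.65 pos [ 0.5577 -0.2804  0.1639] yaw -5.47 w 0.0072 F [-0.4  -0.87 -3.11] | go mm [-2.1  7.9 -0.3] twist 0.03
U [0.5807 0.5848 0.588 ] Ztop 0.18947918263192642
```

View pics/s4.png

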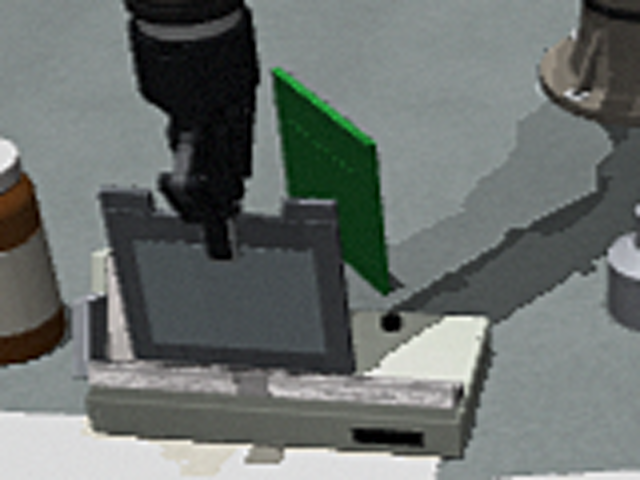

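The plate hangs upright just over the ledge: its foot runs ≈(135,358)–(355,372) in the crop, clear of the backrest and the lip. The stop is on its left at ≈(95,335).

>>> {"op": "send_rows", "data": {"plan": "0 2 0 0;0 2 0 0;0 1 0 0;0 1 0 0;0 0 0 0"}}

```text
clock: 8.2
tool_pos: [0.5575, -0.2803, 0.1577]
tool_rot: [[0.995, 0.0, 0.095], [-0.095, -0.0, 0.995], [0.0, -1.0, -0.0]]
contact_force: [-0.9, -0.1, -2.4]
gripper_width: 0.007
```

>>> {"op": "send_rows", "data": {"plan": "0 0.7 0 0;0 0.7 0 0;0 0 0 0"}}

```text
clock: 8.5
tool_pos: [0.5576, -0.2804, 0.1575]
tool_rot: [[0.995, 0.001, 0.095], [-0.095, -0.0, 0.995], [0.001, -1.0, -0.0]]
contact_force: [-2.3, 1.1, 4.4]
gripper_width: 0.007
```

>>> {"op": "send_rows", "data": {"plan": "0 0 0 0;0 0 0 0;0 0 0 0;-1 -2 0 0;-2 -2 0 0;-3 -2 0 0;-3 -1 0 0;-3 0 0 0;0 0 0 0", "grip": -0.67}}

```text
clock: 9.4
tool_pos: [0.5448, -0.2791, 0.163]
tool_rot: [[0.995, -0.0, 0.096], [-0.096, 0.0, 0.995], [-0.0, -1.0, 0.0]]
contact_force: [0.6, 0.6, -0.5]
gripper_width: 0.014
```

Run:
```python
from m import *
s=robot.read_state();print((s['tool_pos'][:2]@ex).round(4),(s['tool_pos'][:2]@ey).round(4))
im,d,P,T,c=grab('scene');save('s5.png',im[130:250,120:280],4)
U=P[...,:2]@ex;V=P[...,:2]@ey;Z=P[...,2]
k=(U>.5)&(U<.6)&(abs(V+.226)<.1)&(Z>.07)&(Z<.33)&((im.max(-1).astype(int)-im.min(-1))<40)&(V>-.19)&(V<-.15)
q=np.c_[U[k],Z[k]]
for z in(.08,.10,.12,.14,.16,.18):
    m=abs(q[:,1]-z)<.006;print(z,m.sum(),np.percentile(q[m,0],[10,50,90]).round(4) if m.any() else'')
```

```text
0.569 -0.2256
0.08 56 [0.5792 0.5813 0.5834]
0.1 53 [0.5753 0.5782 0.5808]
0.12 51 [0.5735 0.5753 0.5779]
0.14 60 [0.5712 0.5732 0.5763]
0.16 54 [0.5678 0.5705 0.5726]
0.18 51 [0.565  0.5675 0.5701]
```

View pics/s5.png

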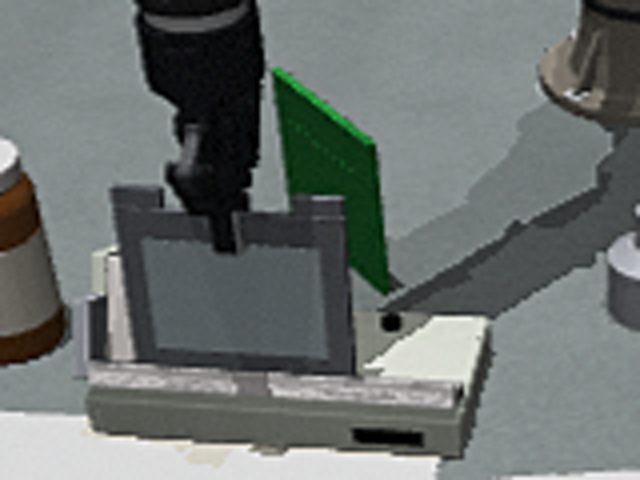

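Released, the plate has tilted about 7–8° toward the robot. It rests between the open fingers with its foot behind the lip, at ≈(135,360)–(355,372). I'll keep laying it back.

>>> {"op": "send_rows", "data": {"plan": "-2 0 0 0;-3 0 0 0;-3 0 0 0;-3 0 0 0;-3 0 0 0;-3 0 0 0;-3 0 0 0;-3 0 0 0;-3 0 0 0;0 0 0 0", "grip": -0.5}}

```text
clock: 10.45
tool_pos: [0.5189, -0.2766, 0.1629]
tool_rot: [[0.995, -0.0, 0.096], [-0.096, 0.0, 0.995], [-0.0, -1.0, 0.0]]
contact_force: [-1.2, 0.4, -0.1]
gripper_width: 0.0214
```

>>> {"op": "send_rows", "data": {"plan": "-2 0 0 0;-3 0 0 0;-3 0 0 0;-3 0 0 0;-3 0 0 0;-2 0 0 0;-1 0 0 0;0 0 0 0", "grip": -0.44}}

```text
clock: 11.25
tool_pos: [0.5028, -0.275, 0.1631]
tool_rot: [[0.995, 0.001, 0.095], [-0.095, -0.0, 0.995], [0.001, -1.0, -0.0]]
contact_force: [0.7, -0.3, -0.2]
gripper_width: 0.024
```

```bash
cat >> m.py <<'E'
def prof(im,P,v0,v1):
    U=P[...,:2]@ex;V=P[...,:2]@ey;Z=P[...,2]
    k=(U>.48)&(U<.6)&(Z>.066)&(Z<.2)&(V>v0)&(V<v1)&((im.max(-1).astype(int)-im.min(-1))<40)
    u,z=U[k],Z[k];a,b=np.polyfit(z,u,1);r=u-a*z-b;m=abs(r)<.006;a,b=np.polyfit(z[m],u[m],1)
    print('plate tilt',np.degrees(np.arctan(-a)).round(2),'U at z=.045',(a*.045+b).round(4),'n',m.sum(),'ztop',np.percentile(z,99.5).round(4))
def edges(im,P):
    U=P[...,:2]@ex;V=P[...,:2]@ey;Z=P[...,2]
    dark=(im.max(-1)<115)&((im.max(-1).astype(int)-im.min(-1))<40)
    k=dark&(Z>.09)&(Z<.155)&(abs(U-(.58-(Z-.045)*.466))<.012)&(V>-.35)&(V<-.1)
    print('V edges',np.percentile(V[k],[.5,2,98,99.5]).round(4),k.sum())
E
python3 - <<'E'
from m import *
s=robot.read_state();print((s['tool_pos'][:2]@ex).round(4),(s['tool_pos'][:2]@ey).round(4))
im,d,P,T,c=grab('scene');save('s6.png',im[130:250,120:280],4);prof(im,P,-.19,-.15);prof(im,P,-.30,-.265);edges(im,P)
E
```

```text
0.5268 -0.2256
plate tilt 29.32 U at z=.045 0.5868 n 595 ztop 0.1734
plate tilt 29.43 U at z=.045 0.5879 n 502 ztop 0.1724
V edges [-0.3068 -0.3046 -0.1475 -0.1469] 531
```

View pics/s6.png

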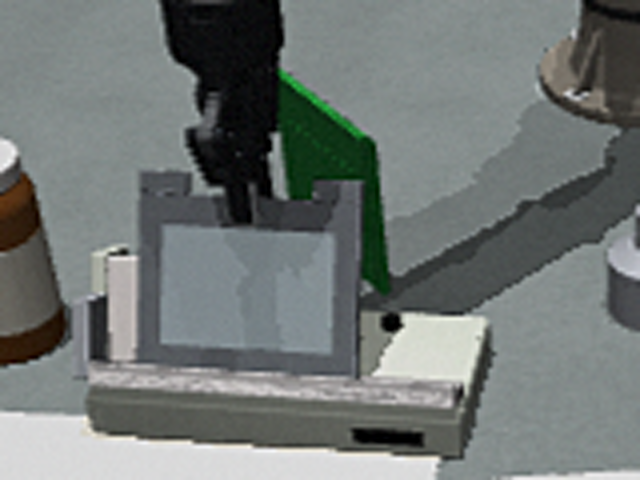

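The plate leans on the backrest (face ≈(160–335, 225–355) in the crop), but it reads about 29° where the backrest reads 26°. So its foot stands a few mm out of the corner. I'll nudge it in gently from the front, just above the lip.

>>> {"op": "send_rows", "data": {"plan": "0 -8 0 0;0 -15 0 0;0 -15 0 0;0 -12 0 0;20 0 0 0;30 0 0 0;30 0 0 0;18 0 0 0;0 0 0 0", "grip": -0.44}}

```text
clock: 12.2
tool_pos: [0.6027, -0.2832, 0.2122]
tool_rot: [[0.996, 0.001, 0.092], [-0.092, -0.0, 0.996], [0.001, -1.0, -0.0]]
contact_force: [-0.3, 0.2, -0.5]
gripper_width: 0.0237
```

>>> {"op": "send_rows", "data": {"plan": "0 20 0 0;0 25 0 0;0 25 0 0;0 25 0 0;0 18 0 0;0 8 0 0;0 0 0 0", "grip": -1}}

```text
clock: 12.9
tool_pos: [0.5989, -0.2839, 0.0911]
tool_rot: [[0.995, -0.002, 0.096], [-0.096, 0.001, 0.995], [-0.003, -1.0, 0.001]]
contact_force: [-0.2, 0.4, 0.5]
gripper_width: -0.0001
```

Run:
```python
from m import *
togo([*W(.606,-.226),.084],-5.5)
s=robot.read_state();print((s['tool_pos'][:2]@ex).round(4),(s['tool_pos'][:2]@ey).round(4))
im,d,P,T,c=grab('scene');prof(im,P,-.19,-.15);prof(im,P,-.30,-.265);edges(im,P)
im,d,P,T,c=grab('top');U=P[...,:2]@ex;V=P[...,:2]@ey;Z=P[...,2]
prof(im,P,-.19,-.15)
```

```text
t 12.9 pos [ 0.5989 -0.2839  0.0911] yaw -5.5 w -0.0001 F [-0.17  0.44  0.46] | go mm [-17.4   7.1  -0.8] twist 0.0
0.6234 -0.2252
plate tilt 29.8 U at z=.045 0.5875 n 587 ztop 0.1725
plate tilt 29.28 U at z=.045 0.5878 n 115 ztop 0.1281
V edges [-0.3331 -0.305  -0.1475 -0.147 ] 398
plate tilt -76.01 U at z=.045 0.4674 n 1 ztop 0.0714m.py:14: RankWarning: Polyfit may be poorly conditioned
  u,z=U[k],Z[k];a,b=np.polyfit(z,u,1);r=u-a*z-b;m=abs(r)<.006;a,b=np.polyfit(z[m],u[m],1)
```

>>> {"op": "send_rows", "data": {"plan": "-4 3 0 0;-6 3 0 0;-6 1 0 0;-6 0 0 0;-4 0 0 0;-2 0 0 0;-1 0 0 0;0 0 0 0"}}

```text
clock: 13.8
tool_pos: [0.5714, -0.2815, 0.085]
tool_rot: [[0.995, 0.0, 0.095], [-0.095, -0.0, 0.995], [0.0, -1.0, -0.0]]
contact_force: [1.1, -0.7, 0.4]
gripper_width: -0.0002
```

>>> {"op": "send_rows", "data": {"plan": "-1 0 0 0;-1 0 0 0;-1 0 0 0;0 0 0 0"}}

```text
clock: 14.2
tool_pos: [0.5682, -0.2813, 0.0849]
tool_rot: [[0.995, -0.0, 0.095], [-0.095, 0.0, 0.995], [-0.0, -1.0, -0.0]]
contact_force: [0.2, -0.3, -0.3]
gripper_width: -0.0002
```

```bash
cat > chk.py <<'E'
from m import *
s=robot.read_state();print(s['clock'],'UV',(s['tool_pos'][:2]@ex).round(4),(s['tool_pos'][:2]@ey).round(4),s['tool_pos'][2].round(4),'F',np.round(s['contact_force'],2))
im,d,P,T,c=grab('scene');prof(im,P,-.19,-.15);prof(im,P,-.30,-.265);edges(im,P)
E
python3 chk.py
```

```text
14.2 UV 0.5925 -0.2255 0.0849 F [ 0.17 -0.29 -0.27]
plate tilt 29.64 U at z=.045 0.5872 n 595 ztop 0.1721
plate tilt 29.16 U at z=.045 0.5878 n 286 ztop 0.1558
V edges [-0.327  -0.3051 -0.1476 -0.147 ] 448
```

>>> {"op": "send_rows", "data": {"plan": "-1 0 0 0;-1 0 0 0;-1 0 0 0;-1 0 0 0;0 0 0 0"}}

```text
clock: 14.75
tool_pos: [0.5642, -0.2809, 0.0849]
tool_rot: [[0.995, -0.0, 0.095], [-0.095, 0.0, 0.995], [-0.0, -1.0, 0.0]]
contact_force: [-0.2, 0.1, -0.0]
gripper_width: -0.0
```

>>> {"op": "send_rows", "data": {"plan": "-1 0 0 0;-1 0 0 0;-1 0 0 0;0 0 0 0"}}

```text
clock: 15.15
tool_pos: [0.5616, -0.2805, 0.0852]
tool_rot: [[0.995, 0.001, 0.095], [-0.095, -0.0, 0.995], [0.001, -1.0, 0.0]]
contact_force: [1.2, 0.4, 0.7]
gripper_width: -0.0001
```

```bash
python3 chk.py
```

```text
15.15 UV 0.5859 -0.2254 0.0852 F [1.25 0.42 0.75]
plate tilt 31.83 U at z=.045 0.5911 n 596 ztop 0.1712
plate tilt 31.68 U at z=.045 0.592 n 342 ztop 0.1634
V edges [-0.3232 -0.3051 -0.1477 -0.1472] 472
```

Tilt rose to about 31.8° while the plate line at the backrest's top edge (z≈0.114) didn't move. So the gripper's wide linkage touched the plate's upper part and pushed it back over the edge. I'll back off and push with the outer side of an opened finger instead, since it then leads the linkage.

>>> {"op": "send_rows", "data": {"plan": "4 0 0 0;10 0 0 0;14 0 0 0;16 0 0 0;12 0 0 0;6 0 0 0;0 0 0 0"}}

```text
clock: 15.9
tool_pos: [0.6235, -0.2862, 0.0844]
tool_rot: [[0.996, -0.001, 0.094], [-0.094, 0.0, 0.996], [-0.001, -1.0, 0.0]]
contact_force: [0.2, 0.1, 0.1]
gripper_width: -0.0
```

>>> {"op": "send_rows", "data": {"plan": "0 0 0 0;0 0 0 0;0 -3 0 0;0 0 0 0;0 0 0 0;0 0 0 0", "grip": 1}}

```text
clock: 16.5
tool_pos: [0.623, -0.2864, 0.088]
tool_rot: [[0.995, 0.0, 0.095], [-0.095, 0.0, 0.995], [0.0, -1.0, 0.0]]
contact_force: [0.4, -0.1, -0.6]
gripper_width: 0.0846
```

```bash
python3 chk.py
python3 - <<'E'
from m import *
im,d,P,T,c=grab('scene');save('s7.png',im[110:260,100:300],4)
E
```

```text
16.5 UV 0.6476 -0.2254 0.088 F [ 0.39 -0.09 -0.58]
plate tilt 31.27 U at z=.045 0.59 n 598 ztop 0.1721
plate tilt 28.65 U at z=.045 0.5894 n 20 ztop 0.1084
V edges [-0.3329 -0.3028 -0.1475 -0.1463] 360
```

View pics/s7.png

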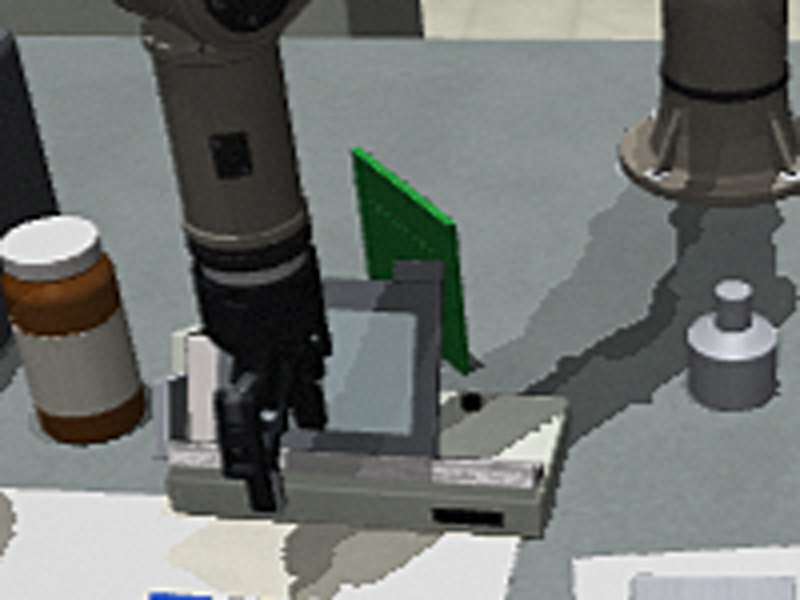

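The plate still stands on the ledge and leans on the backrest; its right part is visible at ≈(330–440, 280–455). The robot-side finger, at ≈(310,430), is just in front of its lower face.

>>> {"op": "send_rows", "data": {"plan": "0 5 0 0;0 5 0 0;-2 3 0 0;-4 0 0 0;-3 0 0 0;-2 0 0 0;-2 0 0 0;-1 0 0 0;0 0 0 0"}}

```text
clock: 17.5
tool_pos: [0.6091, -0.2852, 0.0751]
tool_rot: [[0.995, 0.0, 0.095], [-0.095, -0.0, 0.995], [0.0, -1.0, -0.0]]
contact_force: [-0.1, -0.3, -0.5]
gripper_width: 0.0849
```

>>> {"op": "send_rows", "data": {"plan": "-1 0 0 0;-1 0 0 0;-1 0 0 0;0 0 0 0"}}

```text
clock: 17.9
tool_pos: [0.606, -0.2849, 0.0749]
tool_rot: [[0.995, -0.0, 0.095], [-0.095, 0.0, 0.995], [-0.0, -1.0, -0.0]]
contact_force: [1.0, 0.2, 0.1]
gripper_width: 0.0854
```

```bash
python3 chk.py
```

```text
17.9 UV 0.6305 -0.2255 0.0749 F [0.98 0.15 0.08]
plate tilt 31.84 U at z=.045 0.5908 n 594 ztop 0.1708
plate tilt 29.9 U at z=.045 0.5895 n 51 ztop 0.1147
V edges [-0.3329 -0.3027 -0.1475 -0.1467] 389
```

>>> {"op": "send_rows", "data": {"plan": "-1 0 0 0;-1 0 0 0;-1 0 0 0;0 0 0 0"}}

```text
clock: 18.35
tool_pos: [0.603, -0.2846, 0.0749]
tool_rot: [[0.995, -0.0, 0.095], [-0.095, 0.0, 0.995], [-0.0, -1.0, 0.0]]
contact_force: [-0.1, -0.6, -0.4]
gripper_width: 0.0854
```

```bash
python3 chk.py
```

```text
18.35 UV 0.6275 -0.2255 0.0749 F [-0.07 -0.56 -0.45]
plate tilt 31.73 U at z=.045 0.5909 n 599 ztop 0.1717
plate tilt 28.68 U at z=.045 0.5885 n 58 ztop 0.1178
V edges [-0.3327 -0.3027 -0.1475 -0.1464] 392
```

>>> {"op": "send_rows", "data": {"plan": "-1 0 0 0;-1 0 0 0;-1 0 0 0;0 0 0 0"}}

```text
clock: 18.8
tool_pos: [0.6003, -0.2843, 0.075]
tool_rot: [[0.995, 0.0, 0.095], [-0.095, -0.0, 0.995], [0.0, -1.0, -0.0]]
contact_force: [-0.1, 0.3, -0.3]
gripper_width: 0.0856
```

```bash
python3 chk.py
```

```text
18.8 UV 0.6248 -0.2255 0.075 F [-0.14  0.32 -0.32]
plate tilt 31.83 U at z=.045 0.591 n 598 ztop 0.1714
plate tilt 30.74 U at z=.045 0.5911 n 67 ztop 0.1144
V edges [-0.3316 -0.3035 -0.1474 -0.1468] 393
```

>>> {"op": "send_rows", "data": {"plan": "-1 0 0 0;-1 0 0 0;0 0 0 0"}}

```text
clock: 19.15
tool_pos: [0.5996, -0.2841, 0.0755]
tool_rot: [[0.995, 0.003, 0.095], [-0.095, -0.001, 0.996], [0.003, -1.0, -0.001]]
contact_force: [3.8, -0.5, -0.8]
gripper_width: 0.0855
```

```bash
python3 chk.py
```

```text
19.15 UV 0.6241 -0.2253 0.0755 F [ 3.79 -0.5  -0.83]
plate tilt 31.26 U at z=.045 0.5902 n 599 ztop 0.1716
plate tilt 29.74 U at z=.045 0.5896 n 69 ztop 0.1187
V edges [-0.3319 -0.3038 -0.1472 -0.1468] 387
```

>>> {"op": "send_rows", "data": {"plan": "-0.8 0 0 0;-0.8 0 0 0;0 0 0 0"}}

```text
clock: 19.5
tool_pos: [0.5966, -0.2837, 0.0748]
tool_rot: [[0.995, 0.0, 0.095], [-0.095, 0.0, 0.995], [0.0, -1.0, 0.0]]
contact_force: [3.6, -0.0, -1.1]
gripper_width: 0.0855
```

```bash
python3 chk.py
```

```text
19.5 UV 0.621 -0.2252 0.0748 F [ 3.59 -0.02 -1.05]
plate tilt 27.41 U at z=.045 0.5838 n 582 ztop 0.175
plate tilt 25.94 U at z=.045 0.5835 n 73 ztop 0.1201
V edges [-0.3326 -0.3041 -0.1475 -0.147 ] 378
```

>>> {"op": "send_rows", "data": {"plan": "-0.8 0 0 0;-0.8 0 0 0;0 0 0 0"}}

```text
clock: 19.85
tool_pos: [0.5952, -0.2837, 0.075]
tool_rot: [[0.995, 0.001, 0.095], [-0.095, 0.0, 0.995], [0.001, -1.0, 0.0]]
contact_force: [3.3, 0.5, -1.1]
gripper_width: 0.0853
```

```bash
python3 chk.py
```

```text
19.85 UV 0.6197 -0.2253 0.075 F [ 3.33  0.53 -1.15]
plate tilt 25.65 U at z=.045 0.5809 n 571 ztop 0.1739
plate tilt 22.67 U at z=.045 0.5783 n 68 ztop 0.1225
V edges [-0.3331 -0.3047 -0.1478 -0.1473] 371
```

>>> {"op": "send_rows", "data": {"plan": "-0.6 0 0 0;-0.5 0 0 0;0 0 0 0"}}

```text
clock: 20.2
tool_pos: [0.5951, -0.2836, 0.0753]
tool_rot: [[0.996, 0.002, 0.095], [-0.095, -0.001, 0.996], [0.002, -1.0, -0.0]]
contact_force: [5.3, -0.6, -1.1]
gripper_width: 0.0854
```

```bash
python3 chk.py
```

```text
20.2 UV 0.6195 -0.2253 0.0753 F [ 5.28 -0.63 -1.07]
plate tilt 25.91 U at z=.045 0.5814 n 575 ztop 0.1741
plate tilt 24.31 U at z=.045 0.5807 n 74 ztop 0.124
V edges [-0.3335 -0.305  -0.1476 -0.147 ] 383
```

The plate is now seated flat: the force rose to about 5 N with no further motion, and tilt 25.9° matches the backrest. I'll retreat, turn 90°, and approach the free side edge with an open finger.

>>> {"op": "send_rows", "data": {"plan": "4 0 0 0;8 0 0 0;8 0 0 0;0 -15 0 0;0 -30 0 0;0 -35 5 0;0 -35 20 0;0 -15 30 0;0 0 30 0;0 0 30 0"}}

```text
clock: 21.25
tool_pos: [0.625, -0.1708, 0.2073]
tool_rot: [[0.995, 0.002, 0.096], [-0.096, -0.001, 0.995], [0.002, -1.0, -0.001]]
contact_force: [0.7, -0.1, -0.2]
gripper_width: 0.0855
```

>>> {"op": "send_rows", "data": {"plan": "0 0 30 8.2;0 0 0 8.2;0 0 0 8.2;0 0 0 8.2;0 0 0 8.2;0 0 0 8.2;0 0 0 8.2;0 0 0 8.2;0 0 0 8.2;0 0 0 8.2"}}

```text
clock: 22.25
tool_pos: [0.6274, -0.1414, 0.2061]
tool_rot: [[0.038, 0.0, 0.999], [-0.999, -0.0, 0.038], [0.0, -1.0, 0.0]]
contact_force: [0.5, -0.5, -0.4]
gripper_width: 0.0854
```

>>> {"op": "send_rows", "data": {"plan": "0 0 0 8;0 0 0 0;0 0 0 0"}}

```text
clock: 22.55
tool_pos: [0.6276, -0.1414, 0.2056]
tool_rot: [[-0.092, 0.0, 0.996], [-0.996, -0.0, -0.092], [0.0, -1.0, 0.0]]
contact_force: [-0.3, -0.3, 0.4]
gripper_width: 0.085
```

```bash
python3 chk.py;python3 - <<'E'
from m import *
togo([*W(.572,-.080),.076],-95.5)
E
```

```text
22.55 UV 0.6382 -0.0806 0.2056 F [-0.3  -0.34  0.45]
plate tilt 25.46 U at z=.045 0.5808 n 460 ztop 0.1726
plate tilt 25.68 U at z=.045 0.5819 n 491 ztop 0.1747
V edges [-0.3073 -0.3046 -0.1477 -0.1474] 476
t 22.6 pos [ 0.6276 -0.1413  0.2054] yaw -95.33 w 0.0856 F [ 0.24 -0.07  1.07] | go mm [ -0.7 129.4 -66.3] twist 0.17
```

>>> {"op": "send_rows", "data": {"plan": "0 0 -20 0;0 0 -26 0;0 0 -20 0;0 15 0 0;0 25 0 0;0 30 0 0;0 30 0 0;0 20 0 0;0 9 0 0;0 0 0 0"}}

```text
clock: 23.6
tool_pos: [0.5614, -0.1345, 0.0743]
tool_rot: [[-0.094, -0.003, 0.996], [-0.996, 0.001, -0.094], [-0.0, -1.0, -0.003]]
contact_force: [-0.0, -1.2, 0.0]
gripper_width: 0.0852
```

```bash
python3 chk.py
python3 - <<'E'
from m import *
im,d,P,T,c=grab('scene');save('s8.png',im[130:250,120:280],4)
E
```

```text
23.6 UV 0.5717 -0.0801 0.0743 F [-0.05 -1.15  0.02]
plate tilt 25.58 U at z=.045 0.581 n 475 ztop 0.1749
plate tilt 25.81 U at z=.045 0.5821 n 495 ztop 0.1739
V edges [-0.3304 -0.3047 -0.1508 -0.1258] 420
```

View pics/s8.png

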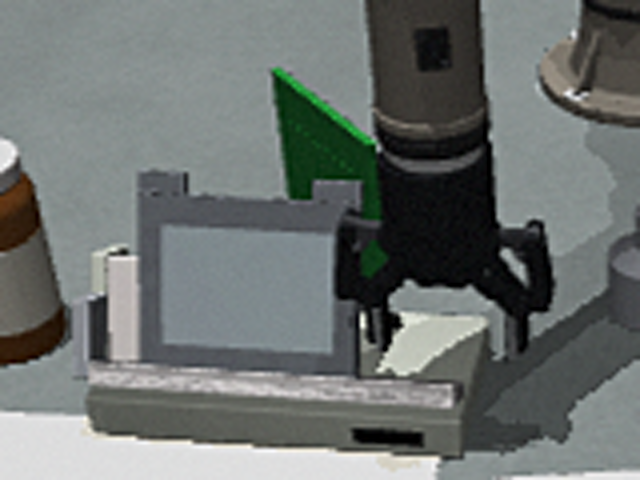

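The plate stands flat with its face at ≈(140–355, 175–375). The leading fingertip at ≈(380,340) is beside its free edge at ≈355, and the knuckle is ahead of the plate with clearance. Now the push.

>>> {"op": "send_rows", "data": {"plan": "3 0 0 0;4 0 0 0;4 0 0 0;2 0 0 0;2 0 0 0;0 0 0 0"}}

```text
clock: 24.3
tool_pos: [0.5604, -0.1504, 0.076]
tool_rot: [[-0.096, 0.0, 0.995], [-0.995, -0.0, -0.096], [0.0, -1.0, 0.0]]
contact_force: [-0.1, 0.2, -0.0]
gripper_width: 0.0853
```

>>> {"op": "send_rows", "data": {"plan": "1.5 0 0 0;1.5 0 0 0;1.5 0 0 0;1.5 0 0 0;0 0 0 0"}}

```text
clock: 24.8
tool_pos: [0.5599, -0.1553, 0.0757]
tool_rot: [[-0.095, -0.0, 0.996], [-0.996, 0.001, -0.095], [-0.001, -1.0, -0.0]]
contact_force: [0.1, 2.4, -0.6]
gripper_width: 0.0855
```

```bash
cat > chk2.py <<'E'
from m import *
s=robot.read_state();print(round(s['clock'],2),'UV',(s['tool_pos'][:2]@ex).round(4),(s['tool_pos'][:2]@ey).round(4),s['tool_pos'][2].round(4),'F',np.round(s['contact_force'],2))
im,d,P,T,c=grab('scene');prof(im,P,-.30,-.22)
U=P[...,:2]@ex;V=P[...,:2]@ey;Z=P[...,2]
grey=(im.max(-1).astype(int)-im.min(-1))<40
fr=abs(U-(.5808-(Z-.045)*.476))<.006
for a,b in((.100,.112),(.118,.135),(.16,.17)):
    k=grey&(im.max(-1)<135)&fr&(Z>a)&(Z<b)&(V>-.35)&(V<-.15);print(a,'left edge',np.percentile(V[k],[0,1,3]).round(4),'right',np.percentile(V[k],[97,99,100]).round(4))
E
python3 chk2.py
```

```text
24.8 UV 0.5722 -0.101 0.0757 F [ 0.13  2.43 -0.63]
plate tilt 25.67 U at z=.045 0.5817 n 1046 ztop 0.1729
0.1 left edge [-0.3323 -0.3256 -0.3122] right [-0.1804 -0.1749 -0.1722]
0.118 left edge [-0.3113 -0.3109 -0.3097] right [-0.1519 -0.1512 -0.1511]
0.16 left edge [-0.3103 -0.3101 -0.3084] right [-0.1579 -0.157  -0.1565]
```

>>> {"op": "send_rows", "data": {"plan": "1.5 0 0 0;1.5 0 0 0;1.5 0 0 0;1.5 0 0 0;1.5 0 0 0;1.5 0 0 0;1.5 0 0 0;1.5 0 0 0;0 0 0 0"}}

```text
clock: 25.75
tool_pos: [0.5587, -0.1684, 0.076]
tool_rot: [[-0.096, 0.0, 0.995], [-0.995, -0.001, -0.096], [0.001, -1.0, 0.0]]
contact_force: [0.9, 0.6, -1.5]
gripper_width: 0.0852
```

```bash
python3 chk2.py
```

```text
25.75 UV 0.5723 -0.1141 0.076 F [ 0.89  0.63 -1.45]
plate tilt 25.43 U at z=.045 0.5813 n 1022 ztop 0.1709
0.1 left edge [-0.322  -0.3217 -0.3212] right [-0.3063 -0.3062 -0.3062]
0.118 left edge [-0.3219 -0.3219 -0.3214] right [-0.1659 -0.1647 -0.1642]
0.16 left edge [-0.3247 -0.3231 -0.321 ] right [-0.1721 -0.1706 -0.1679]
```

>>> {"op": "send_rows", "data": {"plan": "1.5 0 0 0;1.5 0 0 0;1.5 0 0 0;1.5 0 0 0;1 0 0 0;0 0 0 0"}}

```text
clock: 26.4
tool_pos: [0.558, -0.1752, 0.0759]
tool_rot: [[-0.096, -0.0, 0.995], [-0.995, -0.0, -0.096], [0.0, -1.0, 0.0]]
contact_force: [-2.0, 2.7, 1.0]
gripper_width: 0.0855
```

>>> {"op": "send_rows", "data": {"plan": "1 0 0 0;0.5 0 0 0;0 0 0 0"}}

```text
clock: 26.7
tool_pos: [0.5579, -0.1762, 0.0759]
tool_rot: [[-0.095, -0.0, 0.995], [-0.995, 0.0, -0.095], [-0.0, -1.0, -0.0]]
contact_force: [-1.5, 4.9, 1.4]
gripper_width: 0.0851
```

```bash
python3 chk2.py
```

```text
26.7 UV 0.5722 -0.122 0.0759 F [-1.46  4.87  1.4 ]
plate tilt 25.22 U at z=.045 0.5812 n 1007 ztop 0.1671
0.1 left edge [-0.3315 -0.3314 -0.3312] right [-0.2102 -0.1954 -0.1892]
0.118 left edge [-0.3311 -0.3308 -0.3296] right [-0.1744 -0.1735 -0.1718]
0.16 left edge [-0.3302 -0.33   -0.3278] right [-0.1806 -0.1791 -0.1765]
```

>>> {"op": "send_rows", "data": {"plan": "0.5 0 0 0;0 0 0 0"}}

```text
clock: 26.95
tool_pos: [0.5579, -0.1766, 0.0759]
tool_rot: [[-0.095, -0.0, 0.995], [-0.995, 0.0, -0.095], [-0.0, -1.0, -0.0]]
contact_force: [-1.5, 3.3, 1.6]
gripper_width: 0.0851
```

```bash
python3 chk2.py
```

```text
26.95 UV 0.5723 -0.1223 0.0759 F [-1.55  3.29  1.57]
plate tilt 25.45 U at z=.045 0.5815 n 1003 ztop 0.1638
0.1 left edge [-0.3308 -0.3307 -0.3306] right [-0.286 -0.262 -0.25 ]
0.118 left edge [-0.3314 -0.3308 -0.3304] right [-0.1739 -0.173  -0.1721]
0.16 left edge [-0.3299 -0.3296 -0.3285] right [-0.1805 -0.1798 -0.1797]
```

>>> {"op": "send_rows", "data": {"plan": "0.5 0 0 0;0 0 0 0"}}

```text
clock: 27.2
tool_pos: [0.5578, -0.1774, 0.0759]
tool_rot: [[-0.095, -0.0, 0.995], [-0.995, -0.0, -0.095], [0.0, -1.0, -0.0]]
contact_force: [-0.2, 3.7, 1.0]
gripper_width: 0.0856
```

```bash
python3 chk2.py
```

```text
27.2 UV 0.5723 -0.1231 0.0759 F [-0.24  3.69  0.99]
plate tilt 25.27 U at z=.045 0.5812 n 1009 ztop 0.1634
0.1 left edge [-0.3305 -0.3301 -0.3294] right [-0.2848 -0.2743 -0.2691]
0.118 left edge [-0.3307 -0.3306 -0.3305] right [-0.1748 -0.1734 -0.1732]
0.16 left edge [-0.333  -0.3323 -0.3307] right [-0.1807 -0.1798 -0.1796]
```

>>> {"op": "send_rows", "data": {"plan": "0.5 0 0 0;0.5 0 0 0;0 0 0 0"}}

```text
clock: 27.55
tool_pos: [0.5578, -0.1778, 0.0759]
tool_rot: [[-0.095, -0.0, 0.995], [-0.995, 0.001, -0.095], [-0.001, -1.0, -0.0]]
contact_force: [-1.7, 4.0, 2.4]
gripper_width: 0.0857
```

>>> {"op": "send_rows", "data": {"plan": "0.5 0 0 0;0 0 0 0"}}

```text
clock: 27.75
tool_pos: [0.5579, -0.1778, 0.0759]
tool_rot: [[-0.095, -0.0, 0.995], [-0.995, 0.002, -0.095], [-0.002, -1.0, -0.0]]
contact_force: [-0.9, 6.3, 2.5]
gripper_width: 0.0855
```

```bash
python3 chk2.py
```

```text
27.75 UV 0.5723 -0.1235 0.0759 F [-0.9   6.32  2.55]
plate tilt 25.22 U at z=.045 0.5812 n 1012 ztop 0.162
0.1 left edge [-0.3318 -0.3318 -0.3317] right [-0.2112 -0.209  -0.2078]
0.118 left edge [-0.3354 -0.3329 -0.3321] right [-0.1758 -0.174  -0.1739]
0.16 left edge [-0.3344 -0.333  -0.3301] right [-0.1831 -0.1799 -0.1796]
```

>>> {"op": "send_rows", "data": {"plan": "0.7 0 0 0;0 0 0 0;0 0 0 0"}}

```text
clock: 28.1
tool_pos: [0.5578, -0.1779, 0.076]
tool_rot: [[-0.094, -0.0, 0.996], [-0.996, 0.003, -0.094], [-0.003, -1.0, -0.001]]
contact_force: [-2.2, 7.1, 3.7]
gripper_width: 0.0851
```

```bash
python3 chk2.py
```

```text
28.1 UV 0.5723 -0.1236 0.076 F [-2.24  7.12  3.71]
plate tilt 25.06 U at z=.045 0.5809 n 999 ztop 0.1621
0.1 left edge [-0.3311 -0.331  -0.3307] right [-0.2095 -0.2082 -0.2075]
0.118 left edge [-0.3338 -0.3331 -0.3322] right [-0.1755 -0.1739 -0.1731]
0.16 left edge [-0.3329 -0.3321 -0.3304] right [-0.1829 -0.1796 -0.1795]
```

The plate is firmly home: the tool has stalled and the plate no longer moves. I'll retreat slowly along the ledge, then go up and check.

>>> {"op": "send_rows", "data": {"plan": "-1 0 0 0;-2 0 0 0;-5 0 0 0;-10 0 0 0;-12 0 0 0;0 -20 0 0;0 -35 0 0;0 -35 0 0;0 -30 0 0;0 0 0 0"}}

```text
clock: 29.15
tool_pos: [0.5634, -0.1506, 0.2007]
tool_rot: [[-0.094, 0.009, 0.996], [-0.996, -0.003, -0.094], [0.002, -1.0, 0.01]]
contact_force: [-0.2, -1.3, 0.9]
gripper_width: 0.0852
```

>>> {"op": "send_rows", "data": {"plan": "-30 0 0 0;-35 0 0 0;-35 0 0 0;-30 0 0 0;0 0 0 0;0 0 0 0;0 0 0 0"}}

```text
clock: 29.85
tool_pos: [0.5725, -0.0215, 0.1956]
tool_rot: [[-0.097, -0.0, 0.995], [-0.995, -0.001, -0.097], [0.001, -1.0, -0.0]]
contact_force: [-0.6, -1.2, -0.5]
gripper_width: 0.0856
```

```bash
python3 chk2.py
python3 - <<'E'
from m import *
im,d,P,T,c=grab('scene');prof(im,P,-.21,-.175)
t=grab('top')[0]
A=np.load('top.npz')['im']
r=lambda a,x,y,w,h:cv2.resize(a[y:y+h,x:x+w],(400,300),interpolation=cv2.INTER_CUBIC)
save('fin.png',np.vstack([np.hstack([r(im,125,150,112,84),r(t,315,190,112,84)]),np.hstack([r(im,0,0,560,420),r(t,0,0,560,420)])]))
E
```

```text
29.85 UV 0.5719 0.0335 0.1956 F [-0.58 -1.2  -0.54]
plate tilt 25.32 U at z=.045 0.5813 n 1015 ztop 0.1623
0.1 left edge [-0.3309 -0.3308 -0.3306] right [-0.1734 -0.1732 -0.1731]
0.118 left edge [-0.3335 -0.333  -0.3311] right [-0.1749 -0.1744 -0.174 ]
0.16 left edge [-0.3323 -0.3319 -0.3303] right [-0.1755 -0.1747 -0.1745]
plate tilt 25.37 U at z=.045 0.5804 n 497 ztop 0.1747
```

View pics/fin.png

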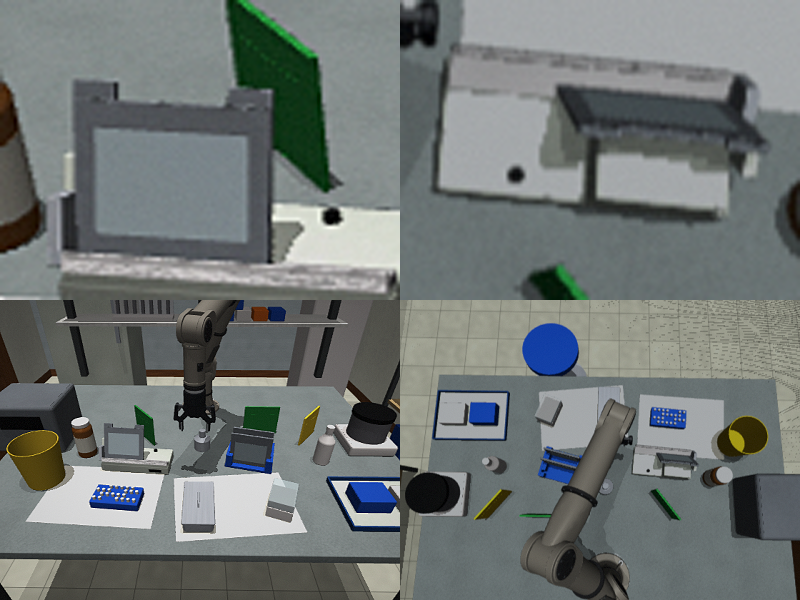

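The plate sits flat on the backrest. Its left edge at ≈(75,200) is against the stop, everything else looks to be in its place, and the gripper is in free air.

```bash
python3 -c "
from workcell import ticket;print(ticket.hand_in())"
```

```text
the job is handed in; nothing more can be done
None
```

The notched plate is out of the rack, leaning flat on the reading stand and pushed up against the end stop. I handed the job in at about 30 s.

**What I did:** I lifted the plate straight up out of the rear slot and set it on the ledge about 26 mm from the stop. I let go and laid it back against the backrest with the open fingers. Then I pushed it along by its free edge until the tool stalled at about 7 N.

**What went wrong on the way:** After I laid the plate back, its foot stood several millimetres out from the corner (it leaned about 29°). My first nudge made that worse, because the gripper's linkage touched the plate's upper part and tilted it to about 32°. I backed off and pushed the foot in with an opened finger at about 5 N, which seated it flat.

**Last checks:**
- **Lean:** the plate leans at 25.3°, against 25° nominal; the backrest measured 26° in the same camera.
- **Stop:** its stop-side edge is at −0.331 to −0.333 m along the ledge, against about −0.332 m measured for the stop's face. That agrees within the roughly 2 mm camera accuracy.
- **Surroundings:** the gripper touches nothing, and the plain plates and bystanders look unmoved. I judged that from the final pictures and did not measure it. In the top view the arm partly hides the rack, so the plates there were checked from the scene camera only.

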